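Centre-punch the datum spot of the brass coupon

ROBOT

A 6-joint arm with a two-finger parallel gripper is mounted at the origin on a cart in front of the work surface, level with it; the furniture and walls round the work are solid. World frame = base frame: x ahead of the robot, y to its left, z up, the work surface at z = 0. Lengths are in m, angles in rad, forces in N, time in s.
With the tool pointing down it reaches from about 0.425 to 0.95 m from the base axis. Payload 3.5 kg.
Tool frame: the origin (TCP) lies midway between the tips of the shut fingers; the grasp point (between the pads) lies 19 mm behind it; z points along the fingers, y is the line along which they close (so a half turn about z gives the same grasp; the last joint's range is limited). The gripper opens to 85 mm and grips with 20 to 120 N. Pads are 22 mm wide; open, the fingers measure 114 mm over their backs; the gripper's body (76 mm by 85 mm) begins 54 mm behind the grasp point. The pads swing forward as they close: fully open they stand 13 mm farther back than shut.
Start: joints at [-1.409, 0.286, 1.577, -0, 1.279, -0.15], TCP at [0.207, -0.642, 0.231] pointing down, gripper open.
Joint ranges: [-2.77, 2.77], [-0.9, 2.22], [0.21, 2.48], [-1.53, 4.67], [0.24, 2.81], [-2.84, 2.84]. Speed limits (rad/s): [2.79, 2.79, 3.14, 3.14, 3.14, 3.14].

INTERFACE

Orientations are given as a unit quaternion [x, y, z, w].
In Python, from station import monitor, camera, workorder, trace gives the robot as it stands.
- The arm moves only by the tool step_arm, never from a script. Its argument "deltas" is a list of rows, each a list of 7 numbers: the shift along the tool's x, y, z in cm, then the turn, a rotation vector about the tool's x, y, z in rad, then the opening, from 0 (shut) to 1 (fully open). In form: [[tx, ty, tz, ax, ay, az, gripper], ...]. A call has 1 to 12 rows; each row shifts and turns the commanded pose from where the row before left it, along the tool's axes as they then stand; what a row does not reach is not made up. A row lasts 1/10 s, in which the tool goes at most 50 mm and 8.59 degrees, less where a joint would pass 70% of its speed; a pose out of reach is approached as far as the arm can. A call is refused whole if a number of a shift passes 5 or a number of a turn 0.15, either way. A call with a gripper value outside its range is refused whole. The fingers move at their own pace and stop on an object; "grip_force" is the grip in N (left out, the last holds). Time passes only in rows, so rows that do not move let the fingers close. It gives the time, the measured TCP pose, the force, the opening and the grip force at its end, in the units of the state.
- monitor.get_state(): the state, without advancing time (a new reading comes with each control period).
- camera(name): name is "side" or "top"; returns a dict with "image" (384x512x3 uint8, blue, green, red), "depth" (384x512 float32, m along the optical axis (not along the pixel's ray), 0 where there is no reading), "mtx" (3x3 intrinsics, pixels), "extrinsics" (4x4, takes a point from camera to world coordinates). Camera axes: x right, y down, z forward; pixel columns grow to the right and rows downward; lengths in m; the calibration is good to about 2 mm. A picture is of the moment at which its call begins.
- workorder.job_done(): hands the job in; it is judged then, once.
Trained networks look in a picture, given as the dict that the camera call returned (one of the last four; its "shot" number tells which), for a name from the list of things; names that differ only in an ending like _2 or _b are one class to them, and where a whole thing is asked for, a point or a joint stands for the part that bears it (a point fixed in the world has none). Each returns a list of dicts, best first, with "score" (0 to 1); they miss things now and then, are a little off and sometimes report something else, mostly with a low value. They report only what shows in the picture. A call takes as long as a camera call. They do not tell look-alikes from the thing itself.
- trace(name, picture): "pixels" (384x512 bool, what is visible of it) and "box" ([left, top, width, height] in pixels, round what is visible of it).
The state is a dict: "t": time; "joint_pos": joint angles; "joint_vel": joint speeds; "joint_efforts": joint torques, N m; "tool_pos": TCP position; "ee_rot": TCP orientation; "wrist_force": force on the tool from outside, world axes, zero at the start; "moment": the same for the moment, N m; "width": finger opening in m; "finger_force": force on a finger pad.
Only numpy, scipy, OpenCV 4.12 (cv2) and the standard library are available. Lean on these libraries where they do the work, as an engineer would, in place of code of your own. Each camera call takes 0.05 s, during which the arm holds its last target. There are 200 camera calls.

TASK

Take the red spring-loaded centre punch out of its blue stand, set its tip in the pilot spot in the middle of the brass coupon and press it straight down, slowly, until its hidden spring snaps (the push builds up, then clearly gives way, to about half); stop there, and do not ram the punch against its end stop. Then put the punch back in its stand, upright and fully home. Keep off the aluminium coupon and leave everything else where it is.

Things in the scene. Friction and masses are not known exactly. Their poses are not given: they have to be found in the camera images.
- punch_grip (a point): centre of the loose punch's square red shank, the place to grip; z along the punch, up from tip to cap. Shank 16x16 mm with black rings, 24 mm up and down from here, its flat sides facing this point's x and y. Above it a dark cap 19 mm across, 10 mm high. Below it a steel collar 28 mm across, 6 mm thick. Punch about 0.2 kg
- punch_collar (a point): centre of the collar's underside, 30 mm below punch_grip. Below it: steel nose 11 mm across, 24 mm long, then a brass barrel 7 mm across, then the steel pin 4 mm across with rounded tip. How far the barrel stands out was set by the last user and differs each time: the tip is 40 to 56 mm below here (70 to 86 mm below punch_grip), not measured: find contact by force
- punch_spring (a joint): squeeze (m) of the spring hidden in the punch: 0 at rest, 1.2 mm when it lets go, 1.75 mm once snapped, 2.1 mm at the pin's hard stop (too small to judge well by this reading; judge by force). Pressing the pin in takes about 5 N at first, 10 N at 3 to 4 mm of travel, then gives way: 8.5 N at 5.6 mm (counts as snapped), 5 N at 7.8 mm, 3 N at 9 mm, the hard stop, where force shoots up: over 22 N is ramming
- brass_block: brass coupon, 44x44x12 mm, on a fixed dark steel base 64x64x18 mm; its top face is 30 mm above the worktop. Two steel clamp bars hold its y edges (18 mm or more from the middle, up to 39 mm high). In its middle, where four black scribed lines meet, is the pilot spot. Origin: centre of the base's underside
- brass_mark (a point): middle of the pilot spot's mouth, at the brass coupon's top face (30 mm above the worktop): a conical recess 11 mm across at the face, narrowing to 5 mm at its flat floor 4 mm down
- brass_spot: the dark round floor of the brass coupon's pilot spot, 5 mm across, its face 4 mm below the coupon's top and 6 mm above this origin
- alu_block: aluminium coupon, 44x44x12 mm, on a fixed dark steel base 64x64x18 mm; its top face is 30 mm above the worktop. Two steel clamp bars hold its y edges (18 mm or more from the middle, up to 39 mm high). In its middle, where four black scribed lines meet, is the pilot spot. Origin: centre of the base's underside. Same shape as the brass one; not to be touched
- punch_home (a point): where the punch_grip is when the punch is home: on the stand's axis, 30 mm above its top. The stand is a fixed blue block 52x52 mm, 60 mm high, on a dark foot, with an upright hole 14.5 mm across right through; the punch hangs in it nose down, its collar flat on the block's top
- timer: white timer 62x58x18 mm lying on the worktop, loose bystander; origin at the centre of its underside
- power_brick: black power brick 48x110x31 mm lying on the worktop, loose bystander; origin at the centre of its underside
- reagent_box: yellowish box with a blue panel, 51x95x75 mm, standing on the worktop, loose bystander; origin at the centre of its underside
There are look-alikes about, which are no part of the job. What is shaped like the part that bears punch_grip but green is not meant.

How it is judged:
On the way, in this order (a step that is already met when the one before it is completed fails the run):
1. the punch is lifted out of its stand (distance between punch_grip and punch_home above 0.06 m), for 0.1 s.
2. upright to within 0.12 rad and with its tip on the floor of the brass coupon's pilot spot, the punch is pressed until its spring snaps (hidden spring squeezed by 1.75 mm or more) (value of joint punch_spring above 0.00175 m and contact force between punch and brass_spot above 0.5 N and angle between punch_grip's own z axis and vertical below 0.12 rad), for 0.05 s.
At the end, for the whole second after the job is handed in: The punch stands home in its stand: the centre of its shank within 6 mm of punch_home, upright to within 0.1 rad, at rest, its spring relaxed (squeezed by less than 1 mm) (distance between punch_grip and punch_home below 0.006 m and angle between punch_grip's own z axis and vertical below 0.1 rad and value of joint punch_spring below 0.001 m and linear speed of punch below 0.02 m/s); the robot touches nothing.
It fails at once if the punch pressed on the brass coupon with more than 22 N (rammed on its end stop) (contact force between punch and brass_block above 22 N).
It fails at once if the aluminium coupon or its holder pressed with the punch or the hand (more than 2 N) (contact force between anything else and alu_block above 2 N).
It fails at once if a bystander (timer, power brick or reagent box) pushed more than 20 mm from its place (distance of any of timer, power_brick, reagent_box from where it was at the start of the episode above 0.02 m).
It also fails if it takes over 61 s, if anything falls off the work surface, if the arm or the gripper's body presses on something with over 40 N, if the wrist force passes 120 N, or if a joint passes its speed limit or range.

## Working session

There is one attempt and no reset: what is moved stays moved. The work goes in short steps, Python scripts to look and compute and a tool call to move; the robot and the scene stay as the last step left them, time stands still between calls to the robot, and variables do not carry over. Pictures are saved under pics/ and viewed, at most 10 in all, crops included, and the job is handed in when it is done.

Besides the shell and the picture viewer there is one more tool, called after ">>>" as name(argument=value, ...) on one line, values as JSON. step_arm: Moves the arm, as the interface text tells. Its arguments: {"type":"object","properties":{"deltas":{"type":"array","items":{"type":"array","items":{"type":"number"}}},"grip_force":{"type":"number"}},"required":["deltas"]}

```bash
ls; mkdir -p pics; cat > h.py <<'E'
import numpy as np, cv2
from station import monitor, camera, workorder, trace
def pts(c,m):
    v,u=np.nonzero(m&(c["depth"]>0)); d=c["depth"][v,u]
    K=c["mtx"]; P=np.stack([(u-K[0,2])/K[0,0]*d,(v-K[1,2])/K[1,1]*d,d,np.ones_like(d)])
    return (c["extrinsics"]@P)[:3].T
E
python3 - <<'E'
from h import *
ims=[]
for n in("top","side"):
    c=camera(n); ims.append(c["image"]); print(n,c["mtx"][0,0],c["extrinsics"].round(3).tolist())
    cv2.imwrite(f"pics/{n}0.png",c["image"])
    for o in("punch_grip","brass_block","alu_block","punch_home","timer","power_brick","reagent_box","brass_spot"):
        try:
            for r in trace(o,c)[:4]:
                p=pts(c,r["pixels"]); print(o,round(r["score"],2),r["box"],p.min(0).round(3),np.median(p,0).round(3),p.max(0).round(3))
        except Exception as e: print(o,repr(e)[:100])
print(monitor.get_state())
E
```

```text
pics
top 354.36678288431165 [[-0.028, -0.998, 0.048, 0.386], [-0.999, 0.029, 0.015, 0.02], [-0.017, -0.048, -0.999, 1.113], [0.0, 0.0, 0.0, 1.0]]
punch_grip 0.72 [267.8, 188.4, 19.5, 27.5] [ 0.359 -0.048 -0.004] [ 0.406 -0.012  0.021] [0.444 0.018 0.033]
punch_grip 0.66 [346.3, 145.7, 8.4, 26.3] [ 0.479 -0.255 -0.004] [ 0.523 -0.237  0.019] [ 0.567 -0.224  0.03 ]
punch_grip 0.66 [371.9, 230.4, 23.9, 27.4] [ 0.222 -0.37  -0.003] [ 0.259 -0.334  0.02 ] [ 0.304 -0.292  0.033]
punch_grip 0.49 [302.2, 158.3, 12.9, 7.7] [ 0.504 -0.122  0.06 ] [ 0.514 -0.103  0.103] [ 0.53  -0.094  0.127]
brass_block 0.96 [232.2, 150.2, 23.1, 19.8] [ 0.493  0.05  -0.001] [0.525 0.084 0.03 ] [0.561 0.118 0.042]
alu_block 0.62 [183.6, 165.0, 26.6, 29.2] [ 0.447  0.197 -0.001] [0.485 0.232 0.03 ] [0.531 0.276 0.042]
punch_home 0.81 [295.4, 153.2, 22.7, 24.0] [ 0.479 -0.144 -0.   ] [ 0.506 -0.097  0.052] [ 0.554 -0.07   0.127]
timer 0.91 [263.3, 121.9, 19.6, 25.5] [ 0.573 -0.044  0.004] [ 0.609 -0.011  0.017] [0.644 0.026 0.023]
timer 0.41 [303.4, 155.8, 10.0, 9.6] [ 0.504 -0.116  0.06 ] [ 0.514 -0.102  0.1  ] 
[... 1352 characters left out ...]
t': 0.9, 'joint_pos': array([-1.40900566e+00,  2.86249318e-01,  1.57668975e+00, -1.67457340e-05,
        1.27859060e+00, -1.49992147e-01]), 'joint_vel': array([ 0.00123195, -0.00265155, -0.00038799,  0.00038738, -0.00072898,
       -0.00163657]), 'joint_efforts': array([-2.54590213e-04, -4.05964208e+01, -2.92944431e+01, -1.48060262e-04,
        5.37010474e-04,  1.50663759e-06]), 'tool_pos': array([ 0.20708844, -0.64244016,  0.23136425]), 'ee_rot': array([ 9.87873148e-01,  1.55263138e-01, -7.83210326e-06,  3.15392249e-05]), 'wrist_force': array([ 0.44923141, -0.23675677, -0.65853741]), 'moment': array([-0.05106321, -0.00555032, -0.03145907]), 'finger_force': 0.0, 'width': 0.08531743634916349}
```

```bash
python3 - <<'E'
import cv2
a=cv2.imread("pics/top0.png")[100:270,120:410]; b=cv2.imread("pics/side0.png")[150:300,130:400]
cv2.imwrite("pics/a.png",cv2.resize(a,None,fx=2.75,fy=2.75,interpolation=cv2.INTER_CUBIC))
cv2.imwrite("pics/b.png",cv2.resize(b,None,fx=2.9,fy=2.9,interpolation=cv2.INTER_CUBIC))
E
```

```text
(no output)
```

View pics/a.png

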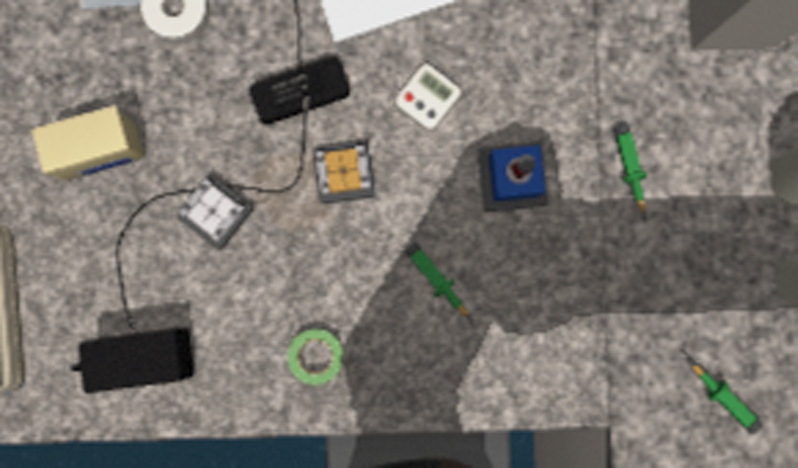

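View pics/b.png

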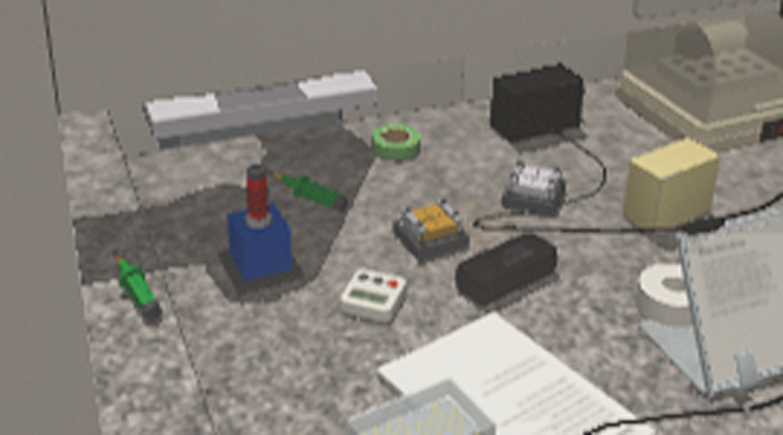

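The top crop shows the only red punch, standing in the blue stand at crop (517,168), which is full-image (308,161). The three green ones at (630,168), (440,282) and (722,395) are look-alikes lying loose. Brass is at (343,170) and aluminium, greyish, is at (215,210). The side crop agrees: red punch at (257,195), brass at (432,220). Target: the red punch.

```bash
cat >> h.py <<'E'
def plane(c,uv,z):
    K=c["mtx"];E=c["extrinsics"]
    d=E[:3,:3]@np.linalg.solve(K,np.c_[uv,np.ones(len(uv))].T); o=E[:3,3]
    return (o[:,None]+d*((z-o[2])/d[2])).T[:,:2]
def mask(c,name,box):
    h=cv2.cvtColor(c["image"],cv2.COLOR_BGR2HSV); H,S,V=[h[...,i].astype(int) for i in range(3)]
    m={"blue":(H>105)&(H<130)&(S>130),"brass":(H>8)&(H<30)&(S>110)&(V>100),"red":((H<8)|(H>170))&(S>110)}[name]
    o=np.zeros_like(m);x,y,w,g=box;o[y:y+g,x:x+w]=1;return m&o
def rect(xy):
    (cx,cy),(w,h),a=cv2.minAreaRect((xy*1000).astype(np.float32)); return round(cx,1),round(cy,1),round(w,1),round(h,1),round(a,1)
E
python3 - <<'E'
from h import *
for n,bb,bs,br in(("top",(225,140,38,38),(288,145,40,40),(288,140,40,40)),("side",(255,205,50,45),(200,190,45,60),(200,190,45,60))):
    c=camera(n)
    for nm,box,z in(("brass",bb,.03),("blue",bs,.06),("red",br,.09)):
        m=mask(c,nm,box); v,u=np.nonzero(m); xy=plane(c,np.c_[u,v].astype(float),z)
        p=pts(c,m)
        if nm=="blue":
            q=p[p[:,2]>.053]; print("bluetop3d",rect(q[:,:2]),len(q),np.median(q[:,2]))
        print(n,nm,m.sum(),"plane mean",(xy.mean(0)*1e3).round(1),rect(xy),"3d",np.median(p,0).round(4))
    big=cv2.resize(c["image"][140:185,225:335] if n=="top" else c["image"][190:260,195:310],None,fx=6.5,fy=6.5,interpolation=cv2.INTER_NEAREST); cv2.imwrite(f"pics/z{n}.png",big)
a,b=cv2.imread("pics/ztop.png"),cv2.imread("pics/zside.png"); w=max(a.shape[1],b.shape[1])
o=np.zeros((a.shape[0]+b.shape[0],w,3),np.uint8);o[:a.shape[0],:a.shape[1]]=a;o[a.shape[0]:,:b.shape[1]]=b
cv2.imwrite("pics/c.png",cv2.resize(o,(int(w*590/o.shape[0]),590)))
E
```

```text
top brass 162 plane mean [527.   85.1] (526.8, 85.1, 45.0, 34.4, 6.4) 3d [0.5272 0.0857 0.0305]
bluetop3d (516.5, -105.9, 51.3, 52.0, 4.3) 214 0.060216171875302926
top blue 256 plane mean [ 513.1 -104. ] (514.4, -105.4, 55.4, 55.4, 4.0) 3d [ 0.5103 -0.1012  0.0596]
top red 10 plane mean [ 511.9 -102.5] (512.3, -101.6, 10.3, 6.2, 42.9) 3d [ 0.5103 -0.1011  0.1029]
side brass 110 plane mean [539.2  82.4] (539.8, 83.1, 38.8, 61.5, 80.0) 3d [0.5339 0.0855 0.0257]
bluetop3d (517.7, -110.1, 56.1, 52.1, 4.0) 111 0.05608868997882632
side blue 325 plane mean [ 563.2 -117.9] (555.3, -116.9, 60.3, 120.6, 80.9) 3d [ 0.5411 -0.1122  0.0428]
side red 84 plane mean [ 521.3 -110.8] (521.8, -112.1, 18.3, 79.1, 74.9) 3d [ 0.523  -0.112   0.0912]
```

View pics/c.png

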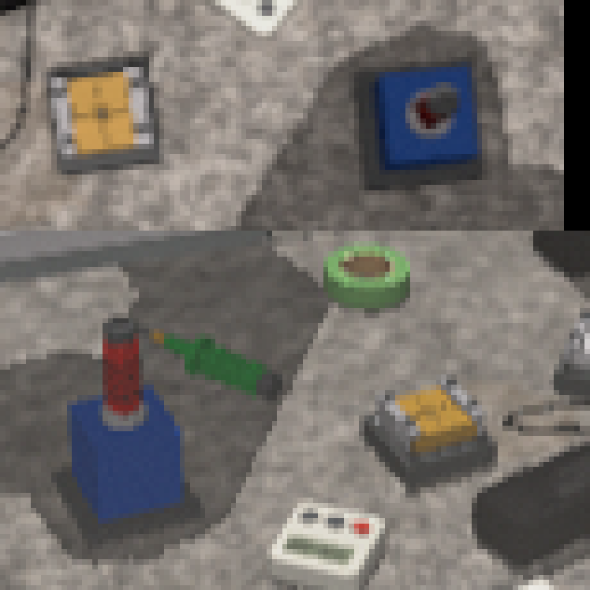

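>>> step_arm(deltas=[[2,-1.8,0,0,0,0,1],[3.5,-3.2,0,0,0,0,1],[3.5,-3.2,0,0,0,0,1],[3.5,-3.2,0,0,0,0,1],[3.5,-3.2,0,0,0,0,1],[3.5,-3.2,0,0,0,0,1],[3.5,-3.2,0,0,0,0,1],[3.5,-3.2,0,0,0,0,1],[3.5,-3.2,0,0,0,0,1],[3.5,-3.2,0,0,0,0,1],[3.5,-3.2,0,0,0,0,1],[3.5,-3.2,0,0,0,0,1]], grip_force=60)

```text
t: 2.2
tool_pos: [0.4798, -0.1642, 0.2318]
ee_rot: [0.988, 0.155, 0.0, 0.0]
wrist_force: [0.5, -0.6, -0.1]
width: 0.0855
finger_force: 0.0
```

>>> step_arm(deltas=[[2.5,-2.3,0,0,0,0,1],[1.4,-1.3,0,0,0,0,1],[0,0,0,0,0,0.12,1],[0,0,0,0,0,0.12,1],[0,0,0,0,0,0,1],[0,0,0,0,0,0,1],[0,0,0,0,0,0,1]])

```text
t: 2.9
tool_pos: [0.5051, -0.12, 0.2314]
ee_rot: [0.999, 0.037, 0.0, 0.0]
wrist_force: [-0.2, -0.1, 0.4]
width: 0.0855
finger_force: 0.0
```

>>> step_arm(deltas=[[1.2,-1.2,2,0,0,0,1],[0,0,4,0,0,0,1],[0,0,4,0,0,0,1],[0,0,3,0,0,0,1],[0,0,2,0,0,0,1],[0,0,1,0,0,0,1],[0,0,0,0,0,0,1],[0,0,0,0,0,0,1]])

```text
t: 3.7
tool_pos: [0.517, -0.1074, 0.0724]
ee_rot: [0.999, 0.036, 0.001, 0.0]
wrist_force: [0.1, 0.2, 1.2]
width: 0.0854
finger_force: 0.0
```

```bash
python3 - <<'E'
from h import *
c=camera("side"); d=camera("top")
cv2.imwrite("pics/d.png",np.hstack([cv2.resize(x,(390,390),interpolation=cv2.INTER_CUBIC) for x in (c["image"][170:250,175:255],d["image"][125:205,270:350])]))
print(monitor.get_state()["tool_pos"],monitor.get_state()["wrist_force"])
E
```

```text
[ 0.51747869 -0.1075274   0.07306094] [-0.1240171   0.21169609  0.67956943]
```

View pics/d.png

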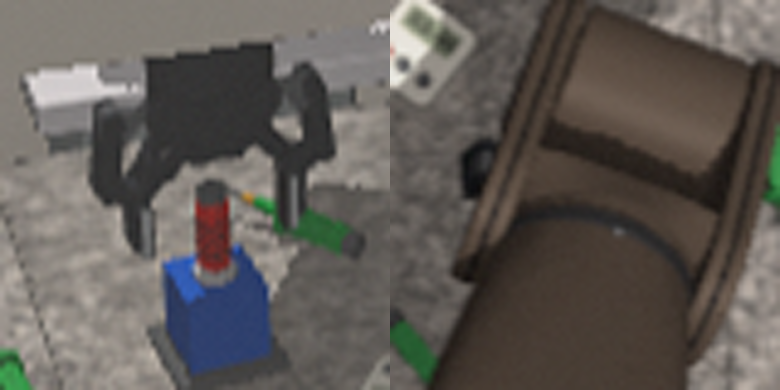

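The side crop shows the punch at (212,235), midway between the open fingers at (140,235) and (290,205). The top view is hidden by the arm. Closing gently.

>>> step_arm(deltas=[[0,0,0,0,0,0,0.3],[0,0,0,0,0,0,0.3],[0,0,0,0,0,0,0.25],[0,0,0,0,0,0,0.15],[0,0,0,0,0,0,0],[0,0,0,0,0,0,0],[0,0,0,0,0,0,0],[0,0,0,0,0,0,0]], grip_force=20)

```text
t: 4.6
tool_pos: [0.5164, -0.1074, 0.0716]
ee_rot: [0.999, 0.036, 0.0, 0.0]
wrist_force: [-1.9, -1.9, 1.4]
width: 0.0193
finger_force: 19.7
```

>>> step_arm(deltas=[[0,0,0,0,0,0,0.4],[0,0,0,0,0,0,0.4],[0,0,0,0,0,0.12,0.4],[0,0,0,0,0,0.12,0.4],[0,0,0,0,0,0,0.4],[0,0,0,0,0,0,0.15],[0,0,0,0,0,0,0],[0,0,0,0,0,0,0],[0,0,0,0,0,0,0],[0,0,0,0,0,0,0]])

```text
t: 5.6
tool_pos: [0.5161, -0.1071, 0.0712]
ee_rot: [0.996, -0.084, -0.0, 0.0]
wrist_force: [-1.1, -1.5, -0.7]
width: 0.0209
finger_force: 19.7
```

>>> step_arm(deltas=[[0,0,0,0,0,0,0.4],[0,0,0,0,0,0,0.4],[0,0,0,0,0,-0.14,0.4],[0,0,0,0,0,-0.14,0.4],[0,0,0,0,0,-0.14,0.4],[0,0,0,0,0,0,0.4],[0,0,0,0,0,0,0.15],[0,0,0,0,0,0,0],[0,0,0,0,0,0,0],[0,0,0,0,0,0,0],[0,0,0,0,0,0,0]])

```text
t: 6.7
tool_pos: [0.5164, -0.1073, 0.0715]
ee_rot: [0.992, 0.125, 0.0, 0.0]
wrist_force: [0.4, -2.2, 0.4]
width: 0.0173
finger_force: 20.9
```

>>> step_arm(deltas=[[0,0,0,0,0,0,0.35],[0,0,0,0,0,0,0.35],[0,0,0,0,0,-0.09,0.35],[0,0,0,0,0,0,0.35],[0,0,0,0,0,0,0.15],[0,0,0,0,0,0,0],[0,0,0,0,0,0,0],[0,0,0,0,0,0,0]])

```text
t: 7.5
tool_pos: [0.5164, -0.1073, 0.0713]
ee_rot: [0.985, 0.17, 0.0, 0.0]
wrist_force: [-0.0, -2.6, -1.8]
width: 0.0157
finger_force: 25.3
```

```bash
python3 -c "
from h import *
s=monitor.get_state();print({k:np.round(s[k],4) for k in('tool_pos','ee_rot','wrist_force','moment','width')})"
```

```text
{'tool_pos': array([ 0.5164, -0.1073,  0.0713]), 'ee_rot': array([9.855e-01, 1.699e-01, 2.000e-04, 3.000e-04]), 'wrist_force': array([-0.0132, -2.6213, -1.783 ]), 'moment': array([-0.4188, -0.082 ,  0.0425]), 'width': np.float64(0.0157)}
```

>>> step_arm(deltas=[[0,0,0,0,0,0,0],[0,0,0,0,0,0,0],[0,0,-0.5,0,0,0,0],[0,0,-1,0,0,0,0],[0,0,-1.5,0,0,0,0],[0,0,-2,0,0,0,0],[0,0,-2.5,0,0,0,0],[0,0,-2,0,0,0,0],[0,0,-0.5,0,0,0,0],[0,0,0,0,0,0,0],[0,0,0,0,0,0,0]], grip_force=70)

```text
t: 8.6
tool_pos: [0.5153, -0.1062, 0.1701]
ee_rot: [0.985, 0.17, -0.001, -0.001]
wrist_force: [-0.1, -0.1, -2.1]
width: 0.0153
finger_force: 69.0
```

```bash
python3 - <<'E'
from h import *
c=camera("side"); d=camera("top")
s=monitor.get_state();print({k:np.round(s[k],4) for k in('tool_pos','ee_rot','wrist_force','moment','width')})
cv2.imwrite("pics/e.png",cv2.resize(c["image"][150:270,175:295],(590,590),interpolation=cv2.INTER_CUBIC))
m=mask(d,"brass",(225,140,38,38)); v,u=np.nonzero(m)
xy=plane(d,np.c_[u,v].astype(float),.03);print(m.sum(),xy.mean(0),rect(xy))
# blue top rect again from top
for cc,b in((d,(285,140,45,45)),(c,(195,190,55,65))):
    p=pts(cc,mask(cc,"blue",b)); q=p[p[:,2]>.054]; print(len(q), len(q) and rect(q[:,:2]))
E
```

```text
{'tool_pos': array([ 0.5152, -0.1064,  0.1696]), 'ee_rot': array([ 0.9854,  0.17  , -0.0014, -0.0011]), 'wrist_force': array([-0.4845, -0.4363, -1.5905]), 'moment': array([-0.0197, -0.0461,  0.0255]), 'width': np.float64(0.0152)}
164 [0.52689944 0.0852009 ] (526.8, 85.8, 45.2, 35.1, 5.6)
0 0
157 (517.0, -110.3, 56.5, 52.6, 2.1)
```

View pics/e.png

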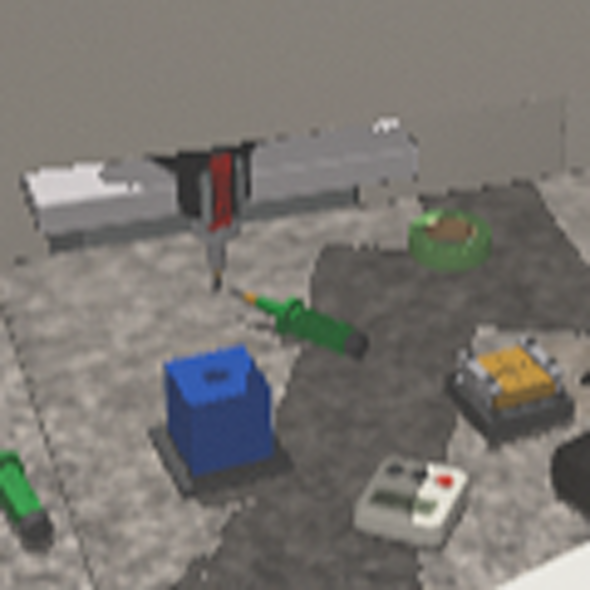

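>>> step_arm(deltas=[[0.48,-1.1,0,0,0,0,0],[1,-2.4,0,0,0,0,0],[1,-2.4,0,0,0,0,0],[1,-2.4,0,0,0,0,0],[1,-2.4,0,0,0,0,0],[1,-2.4,0,0,0,0,0],[1,-2.4,0,0,0,0,0],[0.5,-1.2,0,0,0,0,0],[0.5,-0.9,0,0,0,0,0],[0,0,3,0,0,0,0],[0,0,0,0,0,0,0],[0,0,0,0,0,0,0]])

```text
t: 9.9
tool_pos: [0.5271, 0.0836, 0.1406]
ee_rot: [0.985, 0.17, -0.001, -0.0]
wrist_force: [-0.2, 0.6, -2.4]
width: 0.0151
finger_force: 68.9
```

```bash
python3 - <<'E'
from h import *
c=camera("side"); d=camera("top")
s=monitor.get_state();print({k:np.round(s[k],4) for k in('tool_pos','ee_rot','wrist_force','moment','width')})
o=c["image"][150:250,225:325]; cv2.imwrite("pics/f.png",cv2.resize(o,(590,590),interpolation=cv2.INTER_CUBIC))
# predicted pixels for brass mark (z .03) and tool axis points
def proj(c,P):
    q=np.linalg.inv(c["extrinsics"])@np.r_[P,1]; q=c["mtx"]@q[:3]; return (q[:2]/q[2])
t=s["tool_pos"]
for P in((.5268,.0848,.03),(t[0],t[1],t[2]+.019),(t[0],t[1],t[2]-.05)): print(P,((proj(c,P)-[225,150]+.5)*5.9).round())
E
```

```text
{'tool_pos': array([0.5284, 0.0835, 0.1424]), 'ee_rot': array([9.855e-01, 1.697e-01, 7.000e-04, 2.000e-04]), 'wrist_force': array([-0.5839,  0.2183, -1.3135]), 'moment': array([-0.0138,  0.0419,  0.0531]), 'width': np.float64(0.0153)}
(0.5268, 0.0848, 0.03) [321. 439.]
(np.float64(0.5284157584600461), np.float64(0.08346491993778056), np.float64(0.16135018581908378)) [329. 226.]
(np.float64(0.5284157584600461), np.float64(0.08346491993778056), np.float64(0.09235018581908379)) [324. 342.]
```

View pics/f.png

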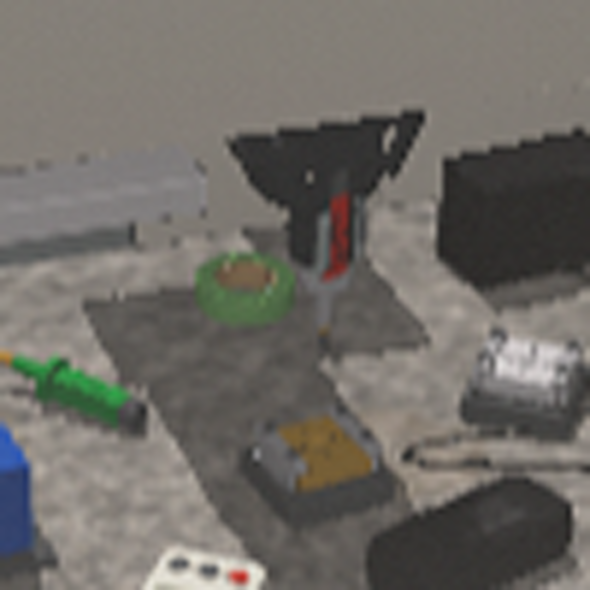

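The crop shows the punch upright, its tip at (324,350) in line horizontally with the brass centre at about (325,443). Going down.

>>> step_arm(deltas=[[0,0,1.3,0,0,0,0],[0,0,1.5,0,0,0,0],[0,0,1,0,0,0,0],[0,0,0,0,0,0,0],[0,0,0,0,0,0,0]])

```text
t: 10.5
tool_pos: [0.5273, 0.0839, 0.1026]
ee_rot: [0.985, 0.17, -0.001, -0.0]
wrist_force: [1.1, -0.6, -2.2]
width: 0.0151
finger_force: 68.9
```

>>> step_arm(deltas=[[0,0,0.1,0,0,0,0],[0,0,0.1,0,0,0,0],[0,0,0.1,0,0,0,0],[0,0,0,0,0,0,0]])

```text
t: 10.9
tool_pos: [0.5278, 0.0839, 0.1005]
ee_rot: [0.985, 0.17, 0.0, 0.0]
wrist_force: [-0.8, -0.5, -2.4]
width: 0.0153
finger_force: 68.9
```

>>> step_arm(deltas=[[0,0,0.1,0,0,0,0],[0,0,0.1,0,0,0,0],[0,0,0.1,0,0,0,0],[0,0,0,0,0,0,0]])

```text
t: 11.3
tool_pos: [0.5275, 0.0839, 0.0971]
ee_rot: [0.985, 0.17, -0.0, -0.0]
wrist_force: [0.0, -0.5, -2.3]
width: 0.0151
finger_force: 68.9
```

>>> step_arm(deltas=[[0,-0.1,0.1,0,0,0,0],[0,0,0.1,0,0,0,0],[0,0,0.1,0,0,0,0],[0,0,0,0,0,0,0]])

```text
t: 11.7
tool_pos: [0.5272, 0.0849, 0.0941]
ee_rot: [0.985, 0.17, -0.0, -0.0]
wrist_force: [-0.7, 0.2, -2.2]
width: 0.0152
finger_force: 68.9
```

>>> step_arm(deltas=[[0,0,0.1,0,0,0,0],[0,0,0.1,0,0,0,0],[0,0,0,0,0,0,0]])

```text
t: 12.0
tool_pos: [0.5273, 0.0849, 0.0922]
ee_rot: [0.985, 0.17, -0.0, -0.0]
wrist_force: [0.4, 0.2, -2.6]
width: 0.0155
finger_force: 68.9
```

>>> step_arm(deltas=[[0,0,0.1,0,0,0,0],[0,0,0.1,0,0,0,0],[0,0,0,0,0,0,0]])

```text
t: 12.3
tool_pos: [0.5272, 0.0849, 0.0901]
ee_rot: [0.985, 0.17, -0.0, -0.0]
wrist_force: [0.4, -0.7, -3.1]
width: 0.0151
finger_force: 68.9
```

>>> step_arm(deltas=[[0,0,0.1,0,0,0,0],[0,0,0.1,0,0,0,0],[0,0,0,0,0,0,0]])

```text
t: 12.6
tool_pos: [0.5272, 0.0849, 0.0881]
ee_rot: [0.985, 0.17, -0.0, -0.0]
wrist_force: [0.4, 0.2, -2.5]
width: 0.0155
finger_force: 68.9
```

>>> step_arm(deltas=[[0,0,0.1,0,0,0,0],[0,0,0.1,0,0,0,0],[0,0,0,0,0,0,0]])

```text
t: 12.9
tool_pos: [0.5272, 0.0849, 0.0861]
ee_rot: [0.985, 0.17, -0.0, -0.0]
wrist_force: [-0.3, -0.4, -1.6]
width: 0.0151
finger_force: 68.9
```

>>> step_arm(deltas=[[0,0,0.1,0,0,0,0],[0,0,0.1,0,0,0,0],[0,0,0,0,0,0,0]])

```text
t: 13.2
tool_pos: [0.5273, 0.0849, 0.0841]
ee_rot: [0.985, 0.17, -0.0, -0.0]
wrist_force: [0.0, 0.5, -2.0]
width: 0.015
finger_force: 68.9
```

>>> step_arm(deltas=[[0,0,0.1,0,0,0,0],[0,0,0.1,0,0,0,0],[0,0,0,0,0,0,0]])

```text
t: 13.5
tool_pos: [0.5272, 0.0849, 0.0821]
ee_rot: [0.985, 0.17, -0.0, -0.0]
wrist_force: [0.1, -0.3, -1.9]
width: 0.0153
finger_force: 68.9
```

>>> step_arm(deltas=[[0,0,0.1,0,0,0,0],[0,0,0.1,0,0,0,0],[0,0,0,0,0,0,0]])

```text
t: 13.8
tool_pos: [0.5273, 0.0849, 0.0801]
ee_rot: [0.985, 0.17, -0.0, -0.0]
wrist_force: [0.2, -0.0, -1.4]
width: 0.0151
finger_force: 68.9
```

>>> step_arm(deltas=[[0,0,0.1,0,0,0,0],[0,0,0.05,0,0,0,0],[0,0,0,0,0,0,0]])

```text
t: 14.1
tool_pos: [0.5273, 0.0849, 0.0787]
ee_rot: [0.985, 0.17, -0.0, -0.0]
wrist_force: [-0.8, -0.9, -1.6]
width: 0.0145
finger_force: 68.9
```

>>> step_arm(deltas=[[0,0,0.1,0,0,0,0],[0,0,0,0,0,0,0]])

```text
t: 14.3
tool_pos: [0.5275, 0.0848, 0.0778]
ee_rot: [0.985, 0.17, 0.0, 0.0]
wrist_force: [0.4, 0.7, -2.2]
width: 0.015
finger_force: 68.9
```

>>> step_arm(deltas=[[0,0,0.1,0,0,0,0],[0,0,0,0,0,0,0]])

```text
t: 14.5
tool_pos: [0.5277, 0.0847, 0.0773]
ee_rot: [0.985, 0.17, 0.0, 0.0]
wrist_force: [-0.8, -0.3, 1.1]
width: 0.0152
finger_force: 69.2
```

>>> step_arm(deltas=[[0,0,0.1,0,0,0,0],[0,0,0,0,0,0,0]])

```text
t: 14.7
tool_pos: [0.5279, 0.0848, 0.0766]
ee_rot: [0.985, 0.17, 0.0, 0.0]
wrist_force: [-1.5, -0.5, 3.5]
width: 0.0155
finger_force: 69.4
```

>>> step_arm(deltas=[[0,0,0.1,0,0,0,0],[0,0,0,0,0,0,0]])

```text
t: 14.9
tool_pos: [0.528, 0.0848, 0.0756]
ee_rot: [0.985, 0.17, 0.001, 0.0]
wrist_force: [-0.9, -1.1, 4.8]
width: 0.0151
finger_force: 69.6
```

>>> step_arm(deltas=[[0,0,0.1,0,0,0,0],[0,0,0,0,0,0,0]])

```text
t: 15.1
tool_pos: [0.5282, 0.0848, 0.0749]
ee_rot: [0.985, 0.17, 0.001, 0.0]
wrist_force: [-1.8, -0.6, 6.6]
width: 0.0152
finger_force: 69.8
```

>>> step_arm(deltas=[[0,0,0.1,0,0,0,0],[0,0,0,0,0,0,0]])

```text
t: 15.3
tool_pos: [0.5283, 0.0848, 0.074]
ee_rot: [0.985, 0.17, 0.001, 0.0]
wrist_force: [-1.9, -0.7, 7.2]
width: 0.0152
finger_force: 69.9
```

>>> step_arm(deltas=[[0,0,0.1,0,0,0,0],[0,0,0,0,0,0,0]])

```text
t: 15.5
tool_pos: [0.5284, 0.0849, 0.0731]
ee_rot: [0.985, 0.17, 0.001, 0.0]
wrist_force: [-1.9, -0.4, 7.0]
width: 0.0149
finger_force: 69.9
```

>>> step_arm(deltas=[[0,0,0.1,0,0,0,0],[0,0,0,0,0,0,0]])

```text
t: 15.7
tool_pos: [0.5284, 0.0849, 0.072]
ee_rot: [0.985, 0.17, 0.001, 0.0]
wrist_force: [-0.9, 0.2, 7.9]
width: 0.0153
finger_force: 70.0
```

>>> step_arm(deltas=[[0,0,0.1,0,0,0,0],[0,0,0,0,0,0,0]])

```text
t: 15.9
tool_pos: [0.5284, 0.0849, 0.0708]
ee_rot: [0.985, 0.17, 0.001, 0.0]
wrist_force: [-0.6, -0.5, 5.1]
width: 0.0153
finger_force: 70.0
```

>>> step_arm(deltas=[[0,0,0.05,0,0,0,0],[0,0,0,0,0,0,0]])

```text
t: 16.1
tool_pos: [0.5283, 0.0849, 0.0701]
ee_rot: [0.985, 0.17, 0.001, 0.0]
wrist_force: [-0.6, 0.2, 5.4]
width: 0.015
finger_force: 69.9
```

>>> step_arm(deltas=[[0,0,0.05,0,0,0,0],[0,0,0,0,0,0,0]])

```text
t: 16.3
tool_pos: [0.5281, 0.0848, 0.069]
ee_rot: [0.985, 0.17, 0.001, 0.0]
wrist_force: [0.7, -1.2, 2.2]
width: 0.015
finger_force: 69.7
```

>>> step_arm(deltas=[[0,0,0.05,0,0,0,0],[0,0,0,0,0,0,0]])

```text
t: 16.5
tool_pos: [0.5279, 0.0848, 0.0683]
ee_rot: [0.985, 0.17, 0.001, 0.0]
wrist_force: [2.2, -1.5, 1.3]
width: 0.0154
finger_force: 69.5
```

The force built to about 10 N net and then gave way to about 4 N, so the spring has snapped. Lifting and going back.

>>> step_arm(deltas=[[0,0,-0.5,0,0,0,0],[0,0,-1,0,0,0,0],[0,0,-2,0,0,0,0],[0,0,-2.5,0,0,0,0],[0,0,-2.5,0,0,0,0],[0,0,-1.5,0,0,0,0],[0,0,-0.2,0,0,0,0],[0,0,0,0,0,0,0],[0,0,0,0,0,0,0]])

```text
t: 17.4
tool_pos: [0.5261, 0.0849, 0.1684]
ee_rot: [0.985, 0.17, -0.002, -0.0]
wrist_force: [-0.7, 0.1, -2.8]
width: 0.0147
finger_force: 69.0
```

>>> step_arm(deltas=[[-0.5,1.2,0,0,0,0,0],[-1,2.4,0,0,0,0,0],[-1,2.4,0,0,0,0,0],[-1,2.4,0,0,0,0,0],[-1,2.4,0,0,0,0,0],[-1,2.4,0,0,0,0,0],[-1,2.4,0,0,0,0,0],[-0.6,1.5,0,0,0,0,0],[-0.36,0.65,0,0,0,0,0],[0,0,0,0,0,0,0],[0,0,0,0,0,0,0]])

```text
t: 18.5
tool_pos: [0.5164, -0.1068, 0.17]
ee_rot: [0.985, 0.17, -0.0, -0.0]
wrist_force: [-0.1, -0.4, -2.1]
width: 0.015
finger_force: 69.1
```

```bash
python3 - <<'E'
from h import *
c=camera("side")
s=monitor.get_state();print({k:np.round(s[k],4) for k in('t','tool_pos','ee_rot','wrist_force','moment','width')})
cv2.imwrite("pics/g.png",cv2.resize(c["image"][150:250,175:275],(590,590),interpolation=cv2.INTER_CUBIC))
E
```

```text
{'t': np.float64(18.55), 'tool_pos': array([ 0.5165, -0.1066,  0.1701]), 'ee_rot': array([ 9.854e-01,  1.704e-01, -2.000e-04, -4.000e-04]), 'wrist_force': array([-0.0442,  0.0298, -1.7866]), 'moment': array([ 0.0503,  0.0515, -0.02  ]), 'width': np.float64(0.015)}
```

View pics/g.png

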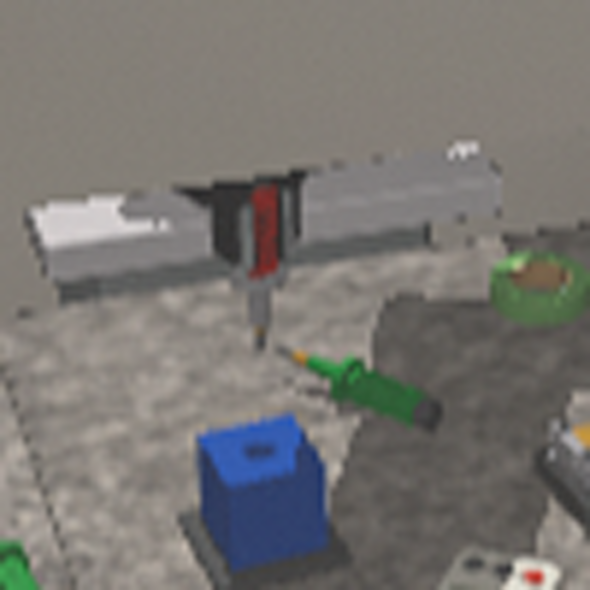

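The crop shows the punch straight, its tip at (260,345) above the hole at (260,450). Lowering it.

>>> step_arm(deltas=[[0,0.07,1,0,0,0,0],[0,0,2,0,0,0,0],[0,0,1.5,0,0,0,0],[0,0,0.5,0,0,0,0],[0,0,0.5,0,0,0,0],[0,0,0.5,0,0,0,0],[0,0,0.5,0,0,0,0],[0,0,0,0,0,0,0]])

```text
t: 19.35
tool_pos: [0.5166, -0.1079, 0.1049]
ee_rot: [0.985, 0.17, -0.0, -0.0]
wrist_force: [-0.9, -0.1, -1.4]
width: 0.0151
finger_force: 69.1
```

>>> step_arm(deltas=[[0,0,0.4,0,0,0,0],[0,0,0.4,0,0,0,0],[0,0,0.3,0,0,0,0],[0,0,0,0,0,0,0]])

```text
t: 19.75
tool_pos: [0.5164, -0.1079, 0.0937]
ee_rot: [0.985, 0.17, -0.0, -0.0]
wrist_force: [0.2, 0.3, -3.0]
width: 0.0152
finger_force: 69.1
```

>>> step_arm(deltas=[[0,0,0.4,0,0,0,0],[0,0,0.4,0,0,0,0],[0,0,0.4,0,0,0,0],[0,0,0,0,0,0,0]])

```text
t: 20.15
tool_pos: [0.5163, -0.1078, 0.0814]
ee_rot: [0.985, 0.17, -0.001, -0.0]
wrist_force: [-0.1, 0.2, -2.2]
width: 0.0149
finger_force: 69.1
```

>>> step_arm(deltas=[[0,0,0.3,0,0,0,0],[0,0,0.3,0,0,0,0],[0,0,0.2,0,0,0,0],[0,0,0,0,0,0,0]])

```text
t: 20.55
tool_pos: [0.5166, -0.1079, 0.0739]
ee_rot: [0.985, 0.17, -0.0, -0.0]
wrist_force: [-0.0, -0.9, -2.1]
width: 0.0148
finger_force: 69.1
```

>>> step_arm(deltas=[[0,0,0.1,0,0,0,0],[0,0,0.1,0,0,0,0],[0,0,0,0,0,0,0]])

```text
t: 20.85
tool_pos: [0.5168, -0.108, 0.0722]
ee_rot: [0.985, 0.17, -0.0, -0.0]
wrist_force: [0.1, 0.1, -2.0]
width: 0.0153
finger_force: 69.1
```

>>> step_arm(deltas=[[0,0,0.05,0,0,0,0],[0,0,0,0,0,0,0]])

```text
t: 21.05
tool_pos: [0.5168, -0.108, 0.0718]
ee_rot: [0.985, 0.17, -0.0, 0.0]
wrist_force: [0.1, -0.3, -2.4]
width: 0.0151
finger_force: 69.1
```

>>> step_arm(deltas=[[0,0,0.05,0,0,0,0],[0,0,0,0,0,0,0]])

```text
t: 21.25
tool_pos: [0.5169, -0.1081, 0.0714]
ee_rot: [0.985, 0.17, 0.0, 0.0]
wrist_force: [-1.2, 0.2, -2.2]
width: 0.0153
finger_force: 69.2
```

>>> step_arm(deltas=[[0,0,0.05,0,0,0,0],[0,0,0,0,0,0,0]])

```text
t: 21.45
tool_pos: [0.517, -0.1081, 0.0714]
ee_rot: [0.985, 0.17, -0.0, 0.0]
wrist_force: [-1.4, 0.9, 2.4]
width: 0.0152
finger_force: 69.6
```

Collar seated. Releasing slowly, then rising.

>>> step_arm(deltas=[[0,0,0,0,0,0,0.2],[0,0,0,0,0,0,0.3],[0,0,0,0,0,0,0.5],[0,0,0,0,0,0,0.8],[0,0,0,0,0,0,1],[0,0,0,0,0,0,1],[0,0,0,0,0,0,1]], grip_force=20)

```text
t: 22.15
tool_pos: [0.5169, -0.108, 0.0708]
ee_rot: [0.985, 0.17, 0.0, 0.0]
wrist_force: [0.2, -0.2, -0.4]
width: 0.085
finger_force: 0.0
```

>>> step_arm(deltas=[[0,0,-1,0,0,0,1],[0,0,-2,0,0,0,1],[0,0,-3,0,0,0,1],[0,0,-4,0,0,0,1],[0,0,-4,0,0,0,1],[0,0,-2,0,0,0,1],[0,0,0,0,0,0,1],[0,0,0,0,0,0,1],[0,0,0,0,0,0,1]])

```text
t: 23.05
tool_pos: [0.5158, -0.1076, 0.2289]
ee_rot: [0.985, 0.17, -0.001, -0.001]
wrist_force: [0.2, -1.3, -0.6]
width: 0.0856
finger_force: 0.0
```

```bash
python3 - <<'E'
from h import *
c=camera("side")
s=monitor.get_state();print({k:np.round(s[k],4) for k in('t','tool_pos','joint_vel','wrist_force','width')})
m=mask(c,"red",(200,190,45,60)); print(np.median(pts(c,m),0))
cv2.imwrite("pics/i.png",cv2.resize(c["image"][150:250,175:275],(590,590),interpolation=cv2.INTER_CUBIC))
E
```

```text
{'t': np.float64(23.1), 'tool_pos': array([ 0.5158, -0.1076,  0.2286]), 'joint_vel': array([-0.0004,  0.004 , -0.0016, -0.0009,  0.0009,  0.0001]), 'wrist_force': array([-0.1218, -0.1282,  0.9352]), 'width': np.float64(0.0858)}
[ 0.52414728 -0.10991716  0.09014404]
```

View pics/i.png

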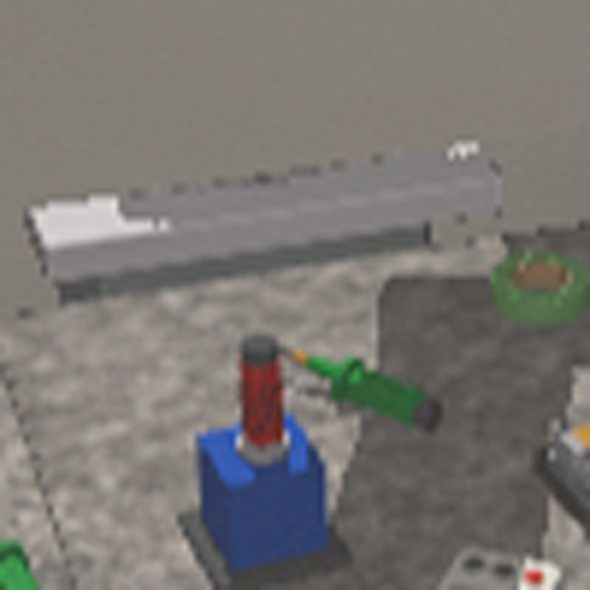

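The punch stands upright at (262,395) with its collar flat on the stand at (262,445). The gripper is clear of it.

```bash
python3 -c "
from station import workorder
print(workorder.job_done())"
```

```text
the job is handed in; nothing more can be done
None
```

The job is handed in, though it returned no verdict. By the force readings the punch snapped in the brass pilot spot (net push rose to about 10 N, then gave way to about 4 N), and the last picture shows it back in its stand, upright with the collar seated.

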